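# Hold the moon print up the right way round

## Robot

A 7-joint arm with a two-finger parallel gripper is mounted at the origin on the work surface. World frame = base frame: x ahead of the robot, y to its left, z up, the work surface at z = 0. Lengths are in m, angles in degrees, forces in N, time in s.
With the tool pointing down it reaches from about 0.425 to 0.825 m from the base axis. Payload 3.6 kg.
Tool frame: the origin (TCP) lies at the centre of the arm's flange, where the gripper is bolted on; the fingertips stand 173 mm ahead of it and the grasp point (between the pads) lies 155 mm ahead of it; z points along the fingers, y is the direction in which the jaws open and shut (so a half turn about z gives the same grasp; the last joint's range is limited). The gripper opens to 85 mm and grips with 20 to 120 N. Pads are 22 mm wide; open, the fingers measure 114 mm over their backs; the gripper's body (76 mm by 85 mm) begins 54 mm behind the grasp point. The pads swing forward as they close: fully open they stand 13 mm farther back than shut.
Start: joints at [-71.763, 35.231, -0.722, 81.555, 0.464, 63.22, -2.315], TCP at [0.22, 0.612, 0.405] pointing down, gripper open.
Joint ranges: [-178.69, 178.69], [-17.37, 117.87], [-77.05, 75.6], [15.02, 138.74], [-78.02, 258.01], [0.78, 113.62], [-162.83, 162.83]. Speed limits (degrees/s): [159.86, 159.86, 180, 180, 180, 180, 180].

## Interface

Orientations are given as a 3x3 rotation matrix whose columns are the frame's x, y, z axes.
In Python, from rig import manip gives the robot as it stands.
- The arm moves only by the tool step_arm, never from a script. Its argument "series" is a list of rows, each a list of 7 numbers: the shift along the tool's x, y, z in cm, then the turn, a rotation vector about the tool's x, y, z in degrees, then the closure, from 0 (fully open) to 1 (shut). In form: [[tx, ty, tz, rx, ry, rz, gripper], ...]. A call has 1 to 20 rows; each row is the pose to reach, as a shift and turn from the pose commanded when the call began, along the tool's axes at that moment; what a row does not reach only later rows make up. A row lasts 1/8 s, in which the tool goes at most 62.5 mm and 10.7 degrees, less where a joint would pass 70% of its speed; a pose out of reach is approached as far as the arm can. A call with a gripper value outside its range is refused whole. The fingers move at their own pace and stop on an object; "newtons" is the grip in N (left out, the last holds). Time passes only in rows, so rows that repeat a pose let the fingers close. It gives the time, the measured TCP pose, the force and the opening at its end, in the units of the state.
- manip.read_state(): the state, without advancing time (a new reading comes with each control period).
- manip.camera(name): name is "scene" or "top" or "wrist"; returns a dict with "image" (480x640x3 uint8, red, green, blue), "z_map" (480x640 float32, m along the optical axis (not along the pixel's ray), 0 where there is no reading), "mtx" (3x3 intrinsics, pixels), "extrinsics" (4x4, takes a point from world to camera coordinates); the wrist camera has in their place "tool_from_camera" (4x4, takes a point from camera to tool coordinates, whose origin is the TCP and whose axes are the flange's). Camera axes: x right, y up, looking along -z (the intrinsics and any distortion apply to the point x, -y, -z); pixel columns grow to the right and rows downward; lengths in m; the calibration is good to about 2 mm. A picture is of the moment at which its call begins: read the wrist's pose just before it.
- manip.hand_in(): hands the job in, once; it reports no verdict.
Trained networks look in the newest picture that a camera, given by its name, has taken for a name from the list of things; names that differ only in an ending like _2 or _b are one class to them, and where a whole thing is asked for, a point or a joint stands for the part that bears it (a point fixed in the world has none). Each returns a list of dicts, best first, with "score" (0 to 1); they miss things now and then, are a little off and sometimes report something else, mostly with a low value. They report only what shows in the picture. A call takes as long as a camera call.
- manip.recognise(camera, label): "xy" ([column, row] in pixels, amid what is visible of it).
- manip.spot_point(camera, label): "xy" ([column, row] in pixels: a listed point, or the origin of a listed thing).
The state is a dict: "time_s": time; "qpos": joint angles; "joint_vel": joint speeds; "effort": joint torques, N m; "ee_pos": TCP position; "tool_rot": TCP orientation; "ft_force": force on the tool from outside, world axes, zero at the start; "ft_torque": the same for the moment, N m; "grip_width": finger opening in m.
Only numpy, scipy, OpenCV 4.12 (cv2) and the standard library are available. Lean on these libraries where they do the work, as an engineer would, in place of code of your own. Each camera call takes 0.05 s, during which the arm holds its last target.

## Task

The moon print is a landscape picture, but it is stored on its short end in the slotted wooden stand. Draw it straight up out of its slot, turn it a quarter turn so the picture is level and the right way up (moon at the top, green hills along the bottom), and hold it up facing straight out into the room, away from the robot, with its lower edge at least 15 cm above the cabinet top, so I can judge how it looks there. Leave the stand, the other two prints, the tea caddy and the mooncake box where they are, and finish still holding the print steady in the gripper, raised in the air.

Things in the scene. Friction and masses are not known exactly. Their poses are not given: they have to be found in the camera images.
- moon_print (a point): centre of the moon print, a stiff acrylic panel 150 x 100 x 10 mm, about 170 g. Panel axes: x out of the picture face (thickness 10 mm), y to the picture's top edge (50 mm from centre), z along the 150 mm side. Stored on end: z up (upper end 75 mm above centre), face to the room (about world +x), picture top with yellow moon to world +y, green hills to -y. Held the right way up, y is up
- moon: the moon print itself; origin at the middle of the short end on which it is stored (75 mm below the centre then), axes as for its centre
- rack: dark wooden print stand, loose, 0.6 kg, 120 (x) x 130 (y) x 44 mm high; origin under its centre, z up. Three slots along y at x = -38, 0, +38 mm: 13 mm wide, 104 mm long, closed ends, 32 mm deep (floor at 12 mm). The moon print may stand in any (its upper end 162 mm above the cabinet top), the two square prints in the others (tops at 112 mm)
- cake_print: square print of a golden round mooncake on cream, 100 x 100 x 10 mm, standing in a slot; origin at the middle of its lower edge, x out of the picture, z up
- leaf_print: square print of a green leafy twig on pale green, 100 x 100 x 10 mm, standing in a slot; origin at the middle of its lower edge, x out of the picture, z up
- caddy: lidded pale green ceramic tea caddy, 96 mm across, 137 mm high with its knob, standing to one side of the stand; origin under its centre, z up
- mooncake_box: closed dark red wooden mooncake box with a brass latch, 170 (x) x 200 (y) x 75 mm high, on the other side of the stand; origin under its centre, z up
- front_edge (a point): middle of the cabinet top's room-side edge, fixed; world axes, x points out into the room

How it is judged (in metres and radians):
On the way:
1. the moon print is drawn up clear of its slot, still on end (z of moon_print in the frame of rack above 0.122 m and angle between moon_print's own z axis and vertical below 0.5 rad and contact force between moon and rack below 0.1 N and contact force between moon and the fingers above 0.5 N), for 0.1 s.
At the end, for the whole second after the job is handed in: gripper alone holds the moon print, still: picture top up within 0.2 rad, face to the room within 0.5 rad, centre over 195 mm up (lower edge about 145), nothing else touching it; stand, both square prints, caddy and box upright and within 20 mm of their places (angle between moon_print's own y axis and vertical below 0.2 rad and height (world z) of moon_print above 0.195 m and angle between the x axis of moon_print and the x axis of front_edge, either way round below 0.5 rad and x of front_edge in the frame of moon_print above -0.06 m and linear speed of moon below 0.04 m/s and contact force between moon and the fingers above 0.5 N and contact force between moon and rack below 0.1 N and contact force between moon and cake_print below 0.1 N and contact force between moon and leaf_print below 0.1 N and contact force between moon and caddy below 0.1 N and contact force between moon and mooncake_box below 0.1 N and distance of each of rack, cake_print, leaf_print, caddy, mooncake_box from where it was at the start of the episode below 0.02 m and angle between each of rack, cake_print, leaf_print, caddy, mooncake_box's own z axis and vertical below 0.15 rad); the arm keeps its last pose, push and grip.
It fails at once if the stand or a bystander is pushed over 30 mm from its place, lifted or tipped over (distance of any of rack, cake_print, leaf_print, caddy, mooncake_box from where it was at the start of the episode above 0.03 m or angle between any of rack, cake_print, leaf_print, caddy, mooncake_box's own z axis and vertical above 0.35 rad).
It fails at once if the moon print is let fall onto the cabinet top (height (world z) of moon_print below 0.06 m).
It also fails if it takes over 38 s, if anything falls off the work surface, if the arm or the gripper's body presses on something with over 40 N, if the wrist force passes 120 N, or if a joint passes its speed limit or range.

## Working session

There is one attempt and no reset: what is moved stays moved. The work goes in short steps, Python scripts to look and compute and a tool call to move; the robot and the scene stay as the last step left them, time stands still between calls to the robot, and variables do not carry over. Pictures are saved under pics/ and viewed, and the job is handed in when it is done.

Besides the shell and the picture viewer there is one more tool, called after "Request:" as name(argument=value, ...) on one line, values as JSON. step_arm: Moves the arm, as the interface text tells. Its arguments: {"type":"object","properties":{"series":{"type":"array","items":{"type":"array","items":{"type":"number"}}},"newtons":{"type":"number"}},"required":["series"]}

```bash
ls; mkdir -p pics; python3 - <<'E'
from rig import manip
import cv2,numpy as np
s=manip.read_state()
for k in s: print(k,np.round(s[k],4).tolist())
for n in ["scene","top"]:
    c=manip.camera(n); cv2.imwrite(f"pics/{n}0.png",c["image"][:,:,::-1])
    print(n,c["mtx"].tolist(),np.round(c["extrinsics"],4).tolist())
    np.savez(f"{n}0.npz",**c)
    for l in ["moon_print","rack","cake_print","leaf_print","caddy","mooncake_box"]:
        print(l,manip.recognise(n,l)[:2],manip.spot_point(n,l)[:2])
    print(manip.spot_point(n,"moon")[:2])
E
```

```text
pics
time_s 0.0
qpos [-71.7646, 35.2914, -0.7239, 81.6404, 0.4651, 63.2188, -2.3122]
joint_vel [-0.0026, -0.065, -0.0331, -0.0041, 0.0065, -0.0661, 0.0448]
effort [0.0001, -46.9224, 0.2593, -17.103, 0.01, 0.0095, -0.0]
ee_pos [0.2196, 0.6115, 0.4035]
tool_rot [[-0.9412, 0.3379, -0.0008], [0.3379, 0.9412, -0.0024], [-0.0, -0.0026, -1.0]]
ft_force [0.3982, 0.1051, 0.2275]
ft_torque [0.0137, 0.023, 0.0106]
grip_width 0.0851
scene [[538.8308146536367, 0.0, 330.3986958609083], [0.0, 538.8308146536367, 238.785941843008], [0.0, 0.0, 1.0]] [[0.4533, 0.8913, 0.008, -0.29], [-0.7622, 0.383, 0.5218, 0.451], [0.4621, -0.2426, 0.853, -1.6479], [0.0, 0.0, 0.0, 1.0]]
moon_print [{'xy': [372.4, 215.2], 'score': 0.82}] [{'xy': [372.4, 219.8], 'score': 0.89}, {'xy': [356.3, 224.5], 'score': 0.36}]
rack [{'xy': [349.7, 233.5], 'score': 0.93}, {'xy': [429.5, 156.8], 'score': 0.48}] [{'xy': [355.2, 229.8], 'score': 0.75}]
cake_print [{'xy': [347.5, 207.3], 'score': 0.65}] [{'xy': [354.1, 224.5], 'score': 0.63}, {'xy': [356.0, 229.2], 'score': 0.58}]
leaf_print [{'xy': [346.8, 201.0], 'score': 0.77}] [{'x
[... 453 characters left out ...]
61, -0.9999, -0.0052, 0.0237], [0.9884, -0.0167, 0.151, -0.6582], [-0.1511, -0.0027, 0.9885, -1.0722], [0.0, 0.0, 0.0, 1.0]]
moon_print [{'xy': [279.3, 251.5], 'score': 0.76}] [{'xy': [282.5, 251.8], 'score': 0.9}]
rack [{'xy': [294.5, 277.1], 'score': 0.68}] [{'xy': [289.3, 273.8], 'score': 0.56}]
cake_print [{'xy': [283.9, 270.2], 'score': 0.85}] [{'xy': [288.3, 272.8], 'score': 0.78}]
leaf_print [{'xy': [293.0, 286.0], 'score': 0.64}] [{'xy': [293.7, 291.4], 'score': 0.77}]
caddy [{'xy': [495.2, 289.7], 'score': 0.95}] [{'xy': [491.3, 290.6], 'score': 0.61}]
mooncake_box [{'xy': [168.0, 312.5], 'score': 0.69}] [{'xy': [177.7, 313.1], 'score': 0.96}]
[{'xy': [285.1, 261.0], 'score': 0.91}]
```

View pics/scene0.png

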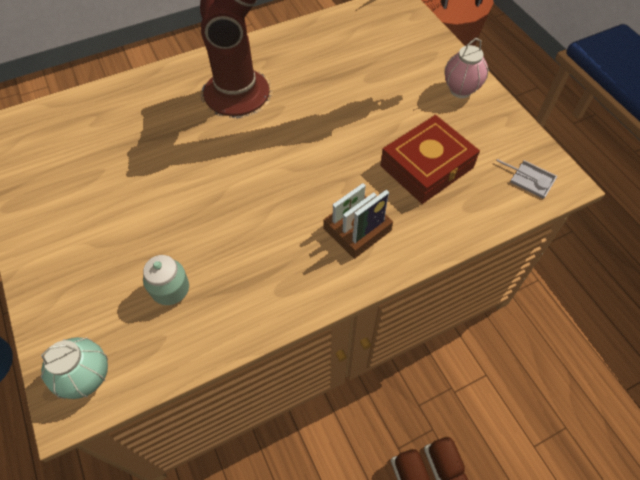

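View pics/top0.png

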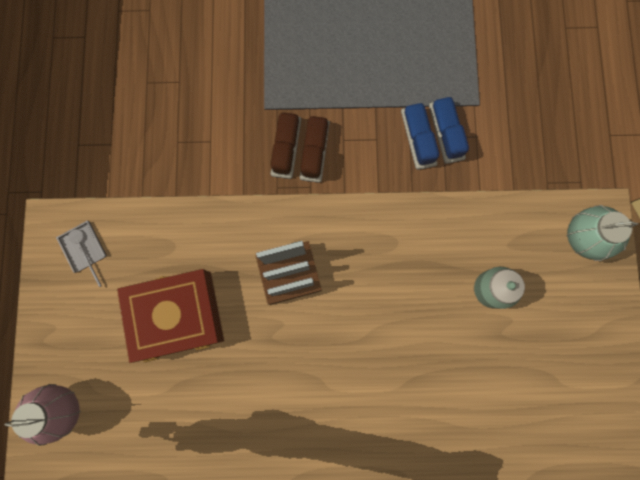

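```bash
cat > h.py <<'E'
import numpy as np
def cloud(c):
    z=c["z_map"]; K=c["mtx"]; v,u=np.mgrid[:480,:640]
    P=np.stack([(u-K[0,2])*z/K[0,0],-(v-K[1,2])*z/K[1,1],-z,np.ones_like(z)],-1)
    W=P@np.linalg.inv(c["extrinsics"]).T
    W[z==0]=np.nan
    return W[...,:3]
E
python3 - <<'E'
import numpy as np,cv2
from h import *
for n in ["scene","top"]:
    c=dict(np.load(n+"0.npz")); W=cloud(c); 
    m=(W[...,2]>0.05)&(W[...,0]>.3)
    near=m&(abs(W[...,0]-.65)<.3)
    # region of stand
    lo=[(320,180,400,260),(250,230,330,310)][n=="top"]
    u0,v0,u1,v1=lo
    Q=W[v0:v1,u0:u1].reshape(-1,3); Q=Q[~np.isnan(Q[:,0])]
    print(n,"table z",np.nanmedian(W[300:420,350:450,2]) if n=="top" else np.nanmedian(W[200:220,200:300,2]))
    for a,b in [(.15,.17),(.118,.15),(.105,.116),(.06,.1),(.035,.05)]:
        q=Q[(Q[:,2]>a)&(Q[:,2]<b)]
        if len(q)>5:
            r=cv2.minAreaRect(q[:,:2].astype(np.float32)*1000)
            print(a,b,len(q),q.mean(0).round(4),q.min(0).round(3),q.max(0).round(3),r)
E
```

```text
scene table z -0.0003543212313525945
0.15 0.17 249 [0.6454 0.1011 0.1595] [0.626 0.054 0.15 ] [0.661 0.152 0.167] ((643.0548706054688, 103.44223022460938), (13.444011688232422, 101.52865600585938), 14.144445419311523)
0.118 0.15 242 [0.6487 0.0978 0.134 ] [0.585 0.042 0.118] [0.66  0.153 0.15 ] ((638.0767822265625, 84.73280334472656), (121.8731689453125, 62.46123123168945), 65.79849243164062)
0.105 0.116 432 [0.5989 0.0903 0.1109] [0.553 0.036 0.105] [0.66  0.153 0.116] ((606.0097045898438, 94.96902465820312), (89.45187377929688, 102.72440338134766), 13.819502830505371)
0.06 0.1 650 [0.6119 0.0852 0.0802] [0.56  0.036 0.06 ] [0.66  0.152 0.1  ] ((608.8593139648438, 93.8486099243164), (88.05764770507812, 100.9735336303711), 12.811357498168945)
0.035 0.05 847 [0.6319 0.0749 0.0432] [0.546 0.018 0.035] [0.679 0.171 0.05 ] ((606.90576171875, 94.6884994506836), (122.38845825195312, 134.6459197998047), 13.08223819732666)
top table z 0.0008977782360470865
0.15 0.17 270 [0.641  0.1021 0.1616] [0.625 0.054 0.15 ] [0.658 0.151 0.167] ((641.5862426757812, 102.86915588378906), (11.181292533874512, 98.89710998535156), 14.690098762512207)
0.118 0.15 109 [0.6362 0.1021 0.1333] [0.554 0.054 0.118] [0.65  0.149 0.149] ((620.696533203125, 114.6881332397461), (59.864139556884766, 121.71723937988281), 51.87339401245117)
0.105 0.116 475 [0.59   0.0905 0.1119] [0.552 0.038 0.105] [0.649 0.149 0.116] ((599.922119140625, 93.19793701171875), (76.69425201416016, 100.03508758544922), 14.04490852355957)
0.06 0.1 271 [0.6076 0.0951 0.0807] [0.551 0.036 0.06 ] [0.649 0.149 0.1  ] ((600.2353515625, 92.41726684570312), (77.20782470703125, 98.49581146240234), 13.86056900024414)
0.035 0.05 1632 [0.5957 0.09   0.0445] [0.531 0.019 0.035] [0.677 0.17  0.05 ] ((604.4688720703125, 94.1562271118164), (119.83387756347656, 130.1229248046875), 14.054611206054688)
```

Request:
step_arm(series=[[-6, -3.5, 0, 4, 0, 6, 0], [-12, -7, 0, 8, 0, 12, 0], [-18, -10.5, 0, 12, 0, 18, 0], [-24, -14, 0, 16, 0, 24, 0], [-28, -17, 0, 20, 5, 28, 0], [-28, -17, 0, 20, 5, 28, 0]])

```text
time_s: 2.15
ee_pos: [0.4296, 0.3522, 0.4048]
tool_rot: [[-0.661, 0.704, -0.259], [0.75, 0.618, -0.234], [-0.005, -0.349, -0.937]]
ft_force: [-0.4, 0.2, 0.2]
grip_width: 0.0854
```

```bash
python3 - <<'E'
from rig import manip
import numpy as np,json
s=manip.read_state()
for k in ["time_s","qpos","ee_pos","tool_rot"]: print(k,np.round(s[k],4).tolist())
E
```

```text
time_s 2.15
qpos [-47.1234, 31.4466, 8.8829, 90.8891, -3.4816, 78.4353, 3.9435]
ee_pos [0.4296, 0.3522, 0.4048]
tool_rot [[-0.661, 0.7044, -0.2587], [0.7503, 0.6181, -0.2343], [-0.0051, -0.349, -0.9371]]
```

```bash
cat > kin0.py <<'E'
import numpy as np,itertools
from scipy.spatial.transform import Rotation as Ro
D=[([-71.7646, 35.2914, -0.7239, 81.6404, 0.4651, 63.2188, -2.3122],[0.2196, 0.6115, 0.4035],[[-0.9412, 0.3379, -0.0008], [0.3379, 0.9412, -0.0024], [-0.0, -0.0026, -1.0]]),
([-47.1234, 31.4466, 8.8829, 90.8891, -3.4816, 78.4353, 3.9435],[0.4296, 0.3522, 0.4048],[[-0.661, 0.7044, -0.2587], [0.7503, 0.6181, -0.2343], [-0.0051, -0.349, -0.9371]])]
def rots(q,s):
    R=np.eye(3);out=[]
    for i,(a,sg) in enumerate(zip(q,s)):
        R=R@Ro.from_euler("z" if i%2==0 else "y",a*sg,degrees=True).as_matrix(); out.append(R)
    return out
best=[]
for s in itertools.product([1,-1],repeat=7):
    A=[rots(d[0],s)[-1].T@np.array(d[2]) for d in D]
    e=Ro.from_matrix(A[0].T@A[1]).magnitude()*57.3
    best.append((e,s,A[0].round(3).tolist()))
best.sort(key=lambda t:t[0])
for b in best[:4]: print(b)
s=best[0][1]
# lengths: p = h z + L1 R2 z(+a R2 x) + L2 R4 z + b R4 x + L3 R7 z + c R6 x
M=[];y=[]
for q,p,_ in D:
    r=rots(q,s)
    M.append(np.stack([[0,0,1],r[1][:,2],r[3][:,2],r[5][:,2]],1)); y.append(p)
M=np.vstack(M);y=np.hstack(y)
x,res,rk,sv=np.linalg.lstsq(M,y,rcond=None); print(x,sv,M@x-y)
M2=[]
for q,p,_ in D:
    r=rots(q,s)
    M2.append(np.stack([[0,0,1],r[1][:,2],r[1][:,0],r[3][:,2],r[5][:,2],r[5][:,0]],1))
M2=np.vstack(M2)
x=np.linalg.lstsq(M2,y,rcond=None);print(x)
E
python3 kin0.py
```

```text
(0.001804637521789616, (-1, 1, -1, 1, -1, 1, -1), [[-0.0, -1.0, -0.0], [1.0, -0.0, -0.0], [-0.0, 0.0, 1.0]])
(7.431877587379703, (-1, 1, 1, 1, -1, 1, 1), [[-0.06, -0.998, -0.001], [0.998, -0.06, 0.015], [-0.015, 0.0, 1.0]])
(7.859462798061447, (-1, 1, -1, 1, 1, 1, -1), [[0.007, -1.0, -0.001], [1.0, 0.007, -0.014], [0.014, -0.001, 1.0]])
(8.668160047573721, (-1, 1, 1, 1, 1, 1, 1), [[-0.053, -0.999, -0.0], [0.999, -0.053, 0.0], [-0.0, 0.0, 1.0]])
[0.44268218 0.4022677  0.46928971 0.14866472] [2.41133594 1.46010079 0.22234823 0.06423346] [-0.02165572  0.00805799  0.00632485 -0.00563544  0.00451807 -0.00632485]
(array([-57.17162167,  40.96970041, -26.74227967,   0.56008467,
        -8.93396505,   1.71493804]), array([], dtype=float64), np.int32(6), array([2.63178555e+00, 2.22685127e+00, 2.42073414e-01, 2.25716946e-01,
       7.27355821e-02, 3.09800509e-04]))
```

```bash
cat >> h.py <<'E'
from scipy.spatial.transform import Rotation as Ro
yaw=np.radians(14.); n=np.array([np.cos(yaw),np.sin(yaw),0]); l=np.array([-np.sin(yaw),np.cos(yaw),0])
C=np.array([0.642,0.103])
def toolR(a,turn=0,nn=n):
    """a: tilt deg, tool dir = sin(a)*l - cos(a)*z ; turn deg about n"""
    ll=np.cross([0,0,1],nn)
    d=np.sin(np.radians(a))*ll-np.cos(np.radians(a))*np.array([0,0,1.])
    R=np.stack([np.cross(nn,d),nn,d],1)
    return Ro.from_rotvec(np.radians(turn)*nn).as_matrix()@R
def row(s,p,R):
    R0=np.array(s["tool_rot"]);p0=np.array(s["ee_pos"])
    return np.round(R0.T@(np.array(p)-p0)*100,2).tolist(), np.round(np.degrees(Ro.from_matrix(R0.T@R).as_rotvec()),1).tolist()
E
python3 - <<'E'
from rig import manip
from h import *
s=manip.read_state()
for a in (0,-25,-45):
  R=toolR(a); G=np.array([*C,.27]); print(a,row(s,G-.155*R[:,2],R))
E
```

```text
0 ([-32.75, -1.15, -1.55], [-20.0, 5.2, 27.0])
-25 ([-26.92, 2.17, -1.27], [-13.7, -19.1, 30.9])
-45 ([-22.99, 5.14, 0.9], [-8.3, -38.5, 33.2])
```

Request:
step_arm(series=[[-4, 1, 0, -2, -8, 6, 0], [-8, 2, 0, -3, -16, 12, 0], [-12, 3, 0.2, -4, -19, 17, 0]])

```text
time_s: 2.52
ee_pos: [0.5264, 0.2877, 0.3924]
tool_rot: [[-0.477, 0.879, -0.006], [0.784, 0.422, -0.454], [-0.397, -0.221, -0.891]]
ft_force: [-0.6, 0.4, -0.4]
grip_width: 0.0851
```

```bash
python3 - <<'E'
from rig import manip
import numpy as np
from h import *
s=manip.read_state()
for k in ["time_s","qpos","ee_pos","tool_rot"]: print(k,np.round(s[k],4).tolist())
for a in (0,-25,-45):
  R=toolR(a); G=np.array([*C,.27]); print(a,row(s,G-.155*R[:,2],R))
E
```

```text
time_s 2.525
qpos [-47.0193, 36.0783, 20.0145, 87.3472, 12.123, 72.6021, -5.8802]
ee_pos [0.5264, 0.2877, 0.3924]
tool_rot [[-0.4769, 0.8789, -0.0061], [0.7843, 0.4224, -0.4543], [-0.3968, -0.2214, -0.8908]]
0 ([-21.29, 1.64, 5.42], [-10.1, 25.1, 14.1])
-25 ([-14.97, 3.25, 3.83], [-6.8, 0.3, 15.9])
-45 ([-9.88, 4.81, 4.64], [-3.9, -19.5, 16.9])
```

Request:
step_arm(series=[[-4, 2, 2, -2, -8, 7, 0], [-8, 4, 4, -3, -16, 14, 0], [-9.9, 4.8, 4.6, -3.9, -19.5, 16.9, 0], [-9.9, 4.8, 4.6, -3.9, -19.5, 16.9, 0]])

```text
time_s: 3.02
ee_pos: [0.6154, 0.2078, 0.3791]
tool_rot: [[-0.172, 0.971, 0.166], [0.686, 0.239, -0.687], [-0.707, -0.004, -0.708]]
ft_force: [-0.6, 0.4, -1.2]
grip_width: 0.0855
```

```bash
cat > kin.py <<'E'
import numpy as np
from scipy.spatial.transform import Rotation as Ro
from kin0 import D,rots
S=(-1,1,-1,1,-1,1,-1)
def cols(q):
    r=rots(q,S); e=np.eye(3)
    # offsets fixed in each link frame
    return np.stack([e[:,2],r[0][:,1],r[0][:,0],r[1][:,2],r[2][:,0],r[2][:,1],r[3][:,2],r[4][:,0],r[4][:,1],r[5][:,2],r[5][:,0]],1)
E
python3 - <<'E'
from rig import manip
from h import *
from kin import *
s=manip.read_state()
for k in ["time_s","qpos","ee_pos","tool_rot"]: print(k,np.round(s[k],4).tolist())
for a in (0,-25,-45):
  R=toolR(a); G=np.array([*C,.27]); print(a,row(s,G-.155*R[:,2],R))
D=[(np.array(d[0]),d[1]) for d in D]+[([-47.0193, 36.0783, 20.0145, 87.3472, 12.123, 72.6021, -5.8802],[0.5264, 0.2877, 0.3924]),(s["qpos"],s["ee_pos"])]
M=np.vstack([cols(q) for q,_ in D]);y=np.hstack([p for _,p in D])
print(np.linalg.svd(M)[1])
from scipy.optimize import lsq_linear
for sel in ([0,3,6,9],[0,3,4,6,9],[0,3,4,6,7,9],[0,1,3,6,9],[0,3,4,6,9,10],[0,3,4,6,7,9,10],[0,3,4,5,6,9],range(11)):
    sel=list(sel)
    x,_,_,_=np.linalg.lstsq(M[:,sel],y,rcond=None); print(sel,x.round(4),np.abs(M[:,sel]@x-y).max())
E
```

```text
(0.001804637521789616, (-1, 1, -1, 1, -1, 1, -1), [[-0.0, -1.0, -0.0], [1.0, -0.0, -0.0], [-0.0, 0.0, 1.0]])
(7.431877587379703, (-1, 1, 1, 1, -1, 1, 1), [[-0.06, -0.998, -0.001], [0.998, -0.06, 0.015], [-0.015, 0.0, 1.0]])
(7.859462798061447, (-1, 1, -1, 1, 1, 1, -1), [[0.007, -1.0, -0.001], [1.0, 0.007, -0.014], [0.014, -0.001, 1.0]])
(8.668160047573721, (-1, 1, 1, 1, 1, 1, 1), [[-0.053, -0.999, -0.0], [0.999, -0.053, 0.0], [-0.0, 0.0, 1.0]])
[0.44268218 0.4022677  0.46928971 0.14866472] [2.41133594 1.46010079 0.22234823 0.06423346] [-0.02165572  0.00805799  0.00632485 -0.00563544  0.00451807 -0.00632485]
(array([-57.17162167,  40.96970041, -26.74227967,   0.56008467,
        -8.93396505,   1.71493804]), array([], dtype=float64), np.int32(6), array([2.63178555e+00, 2.22685127e+00, 2.42073414e-01, 2.25716946e-01,
       7.27355821e-02, 3.09800509e-04]))
time_s 3.025
qpos [-46.1162, 43.3907, 32.7533, 84.1181, 25.2168, 65.3848, -18.3054]
ee_pos [0.6154, 0.2078, 0.3791]
tool_rot [[-0.1718, 0.9711, 0.1656], [0.6865, 0.2386, -0.6869], [-0.7066, -0.0043, -0.7076]]
0 ([-10.89, 0.06, 4.39],
[... 368 characters left out ...]
0.4945 0.0141 0.3988 0.1328] 0.02034790939730821
[0, 3, 4, 6, 7, 9] [ 0.3561  0.4381  0.0425  0.3751 -0.0749  0.1793] 0.019866174107076057
[0, 1, 3, 6, 9] [ 0.2611 -0.021   0.5467  0.3727  0.1334] 0.0019008121576852277
[0, 3, 4, 6, 9, 10] [ 0.3456  0.503   0.4679 -0.3072  0.2196 -0.2518] 0.02157586852787116
[0, 3, 4, 6, 7, 9, 10] [ 0.3983  0.4287  0.6601 -0.5785 -0.1023  0.3127 -0.337 ] 0.02133265012505922
[0, 3, 4, 5, 6, 9] [ 2.509e-01  5.531e-01  4.000e-04 -2.200e-02  3.728e-01  1.315e-01] 0.0027024971971423284
[0, 1, 2, 3, 4, 5, 6, 7, 8, 9, 10] [ 2.567e-01 -1.250e-02  1.000e-03  5.489e-01  1.000e-03 -9.100e-03
  3.705e-01 -6.000e-04 -3.000e-04  1.333e-01 -3.000e-04] 1.2566068515962314e-05
```

```bash
python3 - <<'E'
# make kin0 silent & store model
src=open('kin0.py').read().split("best=[]")[0]
open('kin0.py','w').write(src)
E
cat > kin.py <<'E'
import numpy as np
from scipy.optimize import least_squares
from scipy.spatial.transform import Rotation as Ro
from kin0 import rots
S=(-1,1,-1,1,-1,1,-1)
R0=np.array([[0,-1,0],[1,0,0],[0,0,1.]])
X=np.array([2.567e-01,-1.250e-02,1.000e-03,5.489e-01,1.000e-03,-9.100e-03,3.705e-01,-6.000e-04,-3.000e-04,1.333e-01,-3.000e-04])
LO=np.array([-178.69,-17.37,-77.05,15.02,-78.02,0.78,-162.83]);HI=np.array([178.69,117.87,75.6,138.74,258.01,113.62,162.83])
def cols(q):
    r=rots(q,S); e=np.eye(3)
    return np.stack([e[:,2],r[0][:,1],r[0][:,0],r[1][:,2],r[2][:,0],r[2][:,1],r[3][:,2],r[4][:,0],r[4][:,1],r[5][:,2],r[5][:,0]],1)
def fk(q): return cols(q)@X, rots(q,S)[-1]@R0
def err(q,p,R):
    a,B=fk(q); return np.r_[(p-a)*100, np.degrees(Ro.from_matrix(R@B.T).as_rotvec())/2]
def ik(q,p,R,w=0.01):
    q0=np.clip(q,LO+1,HI-1)
    r=least_squares(lambda x:np.r_[err(x,p,R),w*(x-q)],q0,bounds=(LO+.5,HI-.5))
    return r.x,np.abs(err(r.x,p,R)).max()
E
cat > sim.py <<'E'
from h import *
from kin import *
import sys
q0=np.array([-46.1162, 43.3907, 32.7533, 84.1181, 25.2168, 65.3848, -18.3054])
print(fk(q0))
def path(a,gl,gz,hold,zh=.30,verbose=True):
    # grasp offset in panel: (l,z) rel centre
    q=q0;out=[]
    c0=np.array([*C,.087])
    def pose(c,yaw,turn):
        nn=np.array([np.cos(yaw),np.sin(yaw),0]);
        R=toolR(a,turn,nn); ll=np.cross([0,0,1],nn)
        g=Ro.from_rotvec(np.radians(turn)*nn).apply(gl*ll+gz*np.array([0,0,1]))
        return c+g-.155*R[:,2],R
    wp=[]
    for t in np.linspace(1,0,6): wp.append((c0+[0,0,.1*t],yaw,0))
    for t in np.linspace(0,1,8): wp.append((c0+[0,0,(zh-.087)*t],yaw,0))
    for t in np.linspace(0,1,12): wp.append((c0*(1-t)+np.r_[hold,0]*t+[0,0,zh-(1-t)*.087],yaw*(1-t),90*t))
    mx=0
    for i,w in enumerate(wp):
        p,R=pose(*w); q,e=ik(q,p,R); mx=max(mx,e)
        out.append((q-LO).tolist()); 
        if verbose and i in(5,13,25): print("  ",i,q.round(0),p.round(3),round(e,2))
    Q=np.array(out); m=np.minimum(Q,HI-LO-Q).min()
    print(a,hold,zh,"maxerr",round(mx,3),"margin",m.round(1))
for a,gl,gz in((0,0,.055),(-20,.01,.055),(-45,.03,.055)):
  for hold in((.64,.10),(.55,.1),(.5,0.2),(.6,.2)):
    path(a,gl,gz,np.array(hold))
E
python3 sim.py
```

```text
(array([0.61547196, 0.20781742, 0.37917894]), array([[-0.17180816,  0.97111141,  0.16560372],
       [ 0.68648318,  0.23858729, -0.68688932],
       [-0.706557  , -0.00432902, -0.70764289]]))
   5 [-17.  42.  11.  89.  -9.  50.  11.] [0.642 0.103 0.297] 0.0
   13 [-18.  32.  13.  72.  -7.  77.   8.] [0.642 0.103 0.51 ] 0.0
   25 [ 27.  54. -14.  86. -69.  94.  48.] [ 0.64 -0.11  0.3 ] 0.0
0 [0.64 0.1 ] 0.3 maxerr 0.013 margin 9.2
   5 [-17.  42.  11.  89.  -9.  50.  11.] [0.642 0.103 0.297] 0.0
   13 [-18.  32.  13.  72.  -7.  77.   8.] [0.642 0.103 0.51 ] 0.0
   25 [ 29.  49. -11. 101. -68.  94.  58.] [ 0.55 -0.11  0.3 ] 0.0
0 [0.55 0.1 ] 0.3 maxerr 0.013 margin 10.4
   5 [-17.  42.  11.  89.  -9.  50.  11.] [0.642 0.103 0.297] 0.0
   13 [-18.  32.  13.  72.  -7.  77.   8.] [0.642 0.103 0.51 ] 0.0
   25 [ 22.  45. -13. 114. -75.  86.  67.] [ 0.5  -0.01  0.3 ] 0.0
0 [0.5 0.2] 0.3 maxerr 0.013 margin 3.2
   5 [-17.  42.  11.  89.  -9.  50.  11.] [0.642 0.103 0.297] 0.0
   13 [-18.  32.  13.  72.  -7.  77.   8.] [0.642 0.103 0.51 ] 0.0
   25 [ 21.  50. -16.  98. -75.  86.  55.] [ 0.6  
[... 1325 characters left out ...]
6. -27.] [0.608 0.238 0.252] 0.0
   13 [-48.  40.  33.  76.  25.  76. -14.] [0.608 0.238 0.465] 0.0
   25 [  7.  29.  11.  95. -49.  79.  37.] [ 0.55  -0.065  0.44 ] 0.0
-45 [0.55 0.1 ] 0.3 maxerr 0.002 margin 29.2
   5 [-48.  53.  31.  88.  24.  56. -27.] [0.608 0.238 0.252] 0.0
   13 [-48.  40.  33.  76.  25.  76. -14.] [0.608 0.238 0.465] 0.0
   25 [ -4.  23.  11. 106. -53.  70.  35.] [0.5   0.035 0.44 ] 0.0
-45 [0.5 0.2] 0.3 maxerr 0.003 margin 24.7
   5 [-48.  53.  31.  88.  24.  56. -27.] [0.608 0.238 0.252] 0.0
   13 [-48.  40.  33.  76.  25.  76. -14.] [0.608 0.238 0.465] 0.0
   25 [ -0.  31.   6.  90. -51.  73.  27.] [0.6   0.035 0.44 ] 0.0
-45 [0.6 0.2] 0.3 maxerr 0.002 margin 27.1
```

```bash
python3 - <<'E'
from rig import manip
from h import *
import cv2
s=manip.read_state(); c=manip.camera("wrist"); cv2.imwrite("pics/w1.png",c["image"][:,:,::-1])
z=c["z_map"];K=c["mtx"];v,u=np.mgrid[:480,:640]
P=np.stack([(u-K[0,2])*z/K[0,0],-(v-K[1,2])*z/K[1,1],-z,np.ones_like(z)],-1)@np.array(c["tool_from_camera"]).T
W=P[...,:3]@np.array(s["tool_rot"]).T+s["ee_pos"]; W[z==0]=np.nan
np.savez("w1.npz",W=W,image=c["image"])
Q=W.reshape(-1,3);Q=Q[(abs(Q[:,0]-.63)<.06)&(abs(Q[:,1]-.1)<.08)]
for a,b in [(.12,.155),(.155,.17)]:
    q=Q[(Q[:,2]>a)&(Q[:,2]<b)]
    print(len(q))
    if len(q)>20:
        r=cv2.minAreaRect(q[:,:2].astype(np.float32)*1000); print(q.mean(0).round(4),q.min(0).round(3),q.max(0).round(3),r)
        cc=((q[:,:2]-C)@np.stack([n[:2],l[:2]],1))*1000; print(np.percentile(cc,[1,5,50,95,99],axis=0).round(1).tolist())
E
```

```text
659
[0.6303 0.15   0.1442] [0.625 0.08  0.132] [0.653 0.152 0.155] ((643.6491088867188, 116.72516632080078), (9.937164306640625, 76.07201385498047), 22.124536514282227)
[[-5.0, 17.7], [-4.6, 48.3], [0.1, 49.2], [4.6, 49.8], [5.2, 50.0]]
3239
[0.6389 0.1155 0.1608] [0.625 0.054 0.155] [0.658 0.153 0.163] ((642.2227783203125, 103.17771911621094), (10.893312454223633, 100.5637435913086), 13.97898006439209)
[[-5.1, -47.5], [-4.6, -40.1], [-0.1, 18.5], [4.6, 49.1], [5.1, 49.6]]
```

View pics/w1.png

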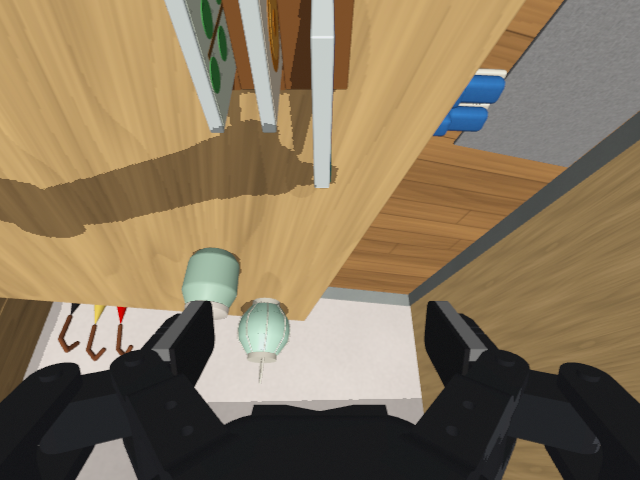

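```bash
python3 - <<'E'
from rig import manip
from h import *
s=manip.read_state(); R=toolR(-45)
G=np.array([*C,.142])+.03*l
print(row(s,G-.155*R[:,2],R))
E
```

```text
([11.15, 0.12, 6.92], [-0.3, -0.2, 0.1])
```

Request:
step_arm(series=[[2.5, 0, 1.5, 0, 0, 0, 0.2], [5, 0, 3.1, 0, 0, 0, 0.4], [7.5, 0.1, 4.7, -0.2, 0, 0, 0.4], [9.5, 0.1, 6, -0.3, 0, 0, 0.4], [11.1, 0.1, 6.9, -0.3, -0.1, 0, 0.4], [11.1, 0.1, 6.9, -0.3, -0.1, 0, 0.4], [11.1, 0.1, 6.9, -0.3, -0.1, 0, 0.4]], newtons=60)

```text
time_s: 3.95
ee_pos: [0.6091, 0.2365, 0.2537]
tool_rot: [[-0.169, 0.97, 0.173], [0.686, 0.242, -0.687], [-0.708, 0.002, -0.706]]
ft_force: [0.7, -0.6, -0.1]
grip_width: 0.0512
```

```bash
python3 - <<'E'
from rig import manip
from h import *
import cv2
s=manip.read_state(); R=toolR(-45)
G=np.array([*C,.142])+.03*l
print(row(s,G-.155*R[:,2],R),np.round(s["qpos"],1),s["ft_force"],s["grip_width"])
c=manip.camera("wrist"); cv2.imwrite("pics/w2.png",c["image"][:,:,::-1])
E
```

```text
([0.3, -0.04, -0.0], [0.1, 0.1, -0.1]) [-47.8  52.7  31.4  88.2  23.8  55.9 -26.9] [ 0.67931923 -0.56476398 -0.09157259] 0.0511981295455192
```

View pics/w2.png

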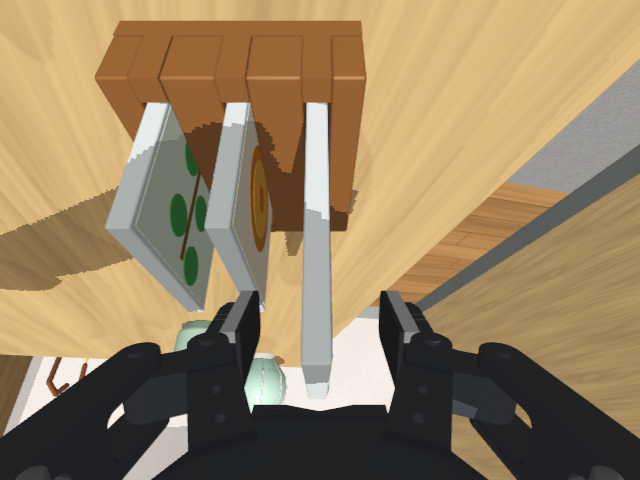

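Request:
step_arm(series=[[0.1, 0, 0, 0, 0, 0, 0.6], [0.1, 0, 0, 0, 0, 0, 0.8], [0.1, 0, 0, 0, 0, 0, 1], [0.1, 0, 0, 0, 0, 0, 1], [0.1, 0, 0, 0, 0, 0, 1], [0.1, 0, 0, 0, 0, 0, 1]], newtons=60)

```text
time_s: 4.75
ee_pos: [0.6086, 0.2375, 0.2523]
tool_rot: [[-0.171, 0.97, 0.172], [0.685, 0.242, -0.687], [-0.708, 0.001, -0.706]]
ft_force: [-1.0, 1.5, 3.1]
grip_width: 0.0093
```

Request:
step_arm(series=[[-0.5, 0, -0.5, 0, 0, 0, 1], [-1.1, 0, -1.1, 0, 0, 0, 1], [-1.8, 0, -1.8, 0, 0, 0, 1], [-2.5, 0, -2.5, 0, 0, 0, 1], [-2.5, 0, -2.5, 0, 0, 0, 1]], newtons=80)

```text
time_s: 5.38
ee_pos: [0.6089, 0.2373, 0.2886]
tool_rot: [[-0.169, 0.97, 0.173], [0.686, 0.242, -0.686], [-0.707, 0.003, -0.707]]
ft_force: [-0.7, 0.7, -2.1]
grip_width: 0.0089
```

```bash
python3 - <<'E'
from rig import manip
import cv2,numpy as np
c=manip.camera("scene"); im=c["image"][150:280,270:450,::-1]; cv2.imwrite("pics/s2.png",cv2.resize(im,None,fx=4,fy=4))
E
```

```text
(no output)
```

View pics/s2.png

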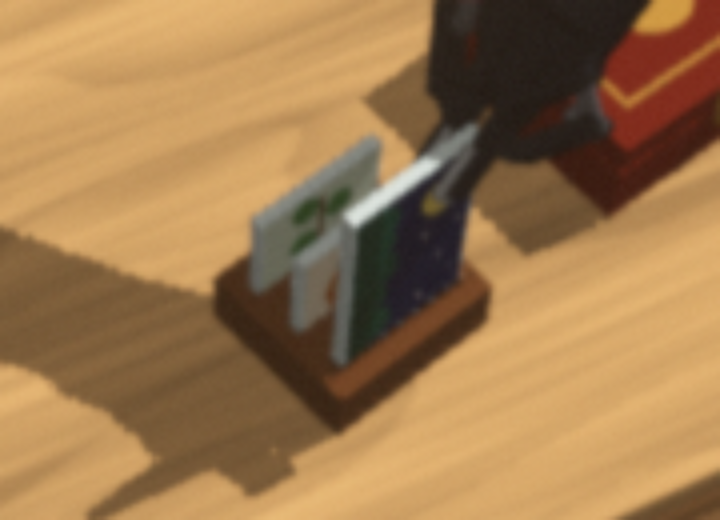

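Request:
step_arm(series=[[-1, 0, -1, 0, 0, 0, 1], [-2.2, 0, -2.2, 0, 0, 0, 1], [-3.6, 0, -3.6, 0, 0, 0, 1], [-5.2, 0, -5.2, 0, 0, 0, 1], [-6.8, 0, -6.8, 0, 0, 0, 1], [-8.4, 0, -8.4, 0, 0, 0, 1], [-10, 0, -10, 0, 0, 0, 1], [-11.5, 0, -11.5, 0, 0, 0, 1], [-12.3, 0, -12.3, 0, 0, 0, 1], [-12.3, 0, -12.3, 0, 0, 0, 1]])

```text
time_s: 6.68
ee_pos: [0.6084, 0.2372, 0.4625]
tool_rot: [[-0.169, 0.97, 0.173], [0.686, 0.242, -0.686], [-0.707, 0.002, -0.707]]
ft_force: [-0.0, 0.7, -2.4]
grip_width: 0.0091
```

```bash
cat >> sim2.py <<'E'
from rig import manip
from h import *
from kin import *
s=manip.read_state(); q=np.array(s["qpos"]); p=np.array(s["ee_pos"]);R=np.array(s["tool_rot"])
print(q.round(1),s["ft_force"])
# panel centre from tool: G offset
g=.03*l+.055*np.array([0,0,1]); c=p+.155*R[:,2]-g; print("centre",c)
hold=np.array([.60,.12,.30])
Rt=Ro.from_rotvec([np.pi/2,0,0])*Ro.from_rotvec([0,0,-yaw])   # world rotation: unyaw then turn
pt=hold+Rt.apply(g)-.155*(Rt.as_matrix()@R[:,2]); Rf=Rt.as_matrix()@R
print("row",row(s,pt,Rf))
rv=Ro.from_matrix(R.T@Rf).as_rotvec()
for t in np.linspace(0,1,11)[1:]:
    Ri=R@Ro.from_rotvec(t*rv).as_matrix(); qn,e=ik(q,p+(pt-p)*t,Ri); print(t.round(1),qn.round(0),round(e,3),"dq",np.abs(qn-q).max().round(0)); q=qn
    ri=Ri@R.T; cc=p+(pt-p)*t+.155*Ri[:,2]+ri@(-g); print("   c",cc.round(3), "corners zmin",min((cc+ri@(sy*.05*l+sz*.075*np.array([0,0,1])))[2] for sy in(1,-1) for sz in (1,-1)).round(3))
E
python3 sim2.py
```

```text
[-48.2  39.5  33.1  76.7  25.1  75.8 -14.4] [-0.02999029  0.68994046 -2.39750432]
centre [0.642401   0.10182632 0.29794578]
row ([-17.58, -7.66, 20.8], [0.2, 89.5, 15.7])
0.1 [-44.  37.  30.  79.  19.  72. -13.] 0.002 dq 6.0
   c [0.636 0.1   0.276] corners zmin 0.194
0.2 [-39.  34.  28.  81.  13.  69. -10.] 0.002 dq 6.0
   c [0.629 0.102 0.258] corners zmin 0.172
0.3 [-34.  32.  24.  83.   6.  66.  -6.] 0.002 dq 7.0
   c [0.623 0.105 0.246] corners zmin 0.156
0.4 [-28.  31.  21.  85.  -2.  64.  -1.] 0.003 dq 8.0
   c [0.618 0.11  0.238] corners zmin 0.148
0.5 [-22.  30.  17.  86. -10.  63.   4.] 0.003 dq 8.0
   c [0.613 0.115 0.236] corners zmin 0.148
0.6 [-15.  29.  14.  87. -18.  63.  10.] 0.003 dq 8.0
   c [0.609 0.12  0.239] corners zmin 0.155
0.7 [ -9.  29.  11.  88. -26.  65.  16.] 0.003 dq 8.0
   c [0.605 0.124 0.248] corners zmin 0.169
0.8 [ -2.  30.   8.  88. -34.  68.  22.] 0.003 dq 8.0
   c [0.603 0.125 0.261] corners zmin 0.19
0.9 [  4.  31.   5.  88. -41.  72.  26.] 0.002 dq 7.0
   c [0.601 0.124 0.278] corners zmin 0.217
1.0 [  9.  32.   3.  88. -47.  77.  30.] 0.002 dq 6.0
   c [0.6  0.12 0.3 ] corners zmin 0.25
```

Request:
step_arm(series=[[-0.5, -0.2, 0.6, 0, 2.6, 0.5, 1], [-1.5, -0.6, 1.8, 0, 7.7, 1.3, 1], [-2.7, -1.2, 3.2, 0, 13.7, 2.4, 1], [-3.9, -1.7, 4.6, 0, 19.8, 3.5, 1], [-5.1, -2.2, 6, 0, 26, 4.6, 1], [-6.3, -2.7, 7.5, 0, 32, 5.6, 1], [-7.5, -3.3, 8.9, 0, 38, 6.7, 1], [-8.7, -3.8, 10.3, 0.1, 44, 7.7, 1], [-9.9, -4.3, 11.7, 0.1, 50, 8.8, 1], [-11.1, -4.8, 13.1, 0.1, 56, 9.8, 1], [-12.3, -5.4, 14.6, 0.1, 62.5, 11, 1], [-13.5, -5.9, 16, 0.1, 68.5, 12, 1], [-14.7, -6.4, 17.4, 0.1, 75, 13.1, 1], [-15.9, -6.9, 18.8, 0.2, 81, 14.2, 1], [-16.9, -7.4, 20, 0.2, 86, 15, 1], [-17.6, -7.7, 20.8, 0.2, 89.5, 15.7, 1], [-17.6, -7.7, 20.8, 0.2, 89.5, 15.7, 1], [-17.6, -7.7, 20.8, 0.2, 89.5, 15.7, 1]])

```text
time_s: 8.93
ee_pos: [0.5992, -0.0444, 0.4384]
tool_rot: [[0.004, 1.0, -0.001], [0.709, -0.002, 0.705], [0.705, -0.003, -0.709]]
ft_force: [0.5, -0.2, -1.2]
grip_width: 0.009
```

```bash
python3 - <<'E'
from rig import manip
import cv2,numpy as np
from h import *
s=manip.read_state(); print(np.round(s["qpos"],1),np.round(s["joint_vel"],2))
a=manip.camera("scene");b=manip.camera("top")
cv2.imwrite("pics/s3.png",cv2.resize(a["image"][100:310,120:480,::-1],None,fx=2.2,fy=2.2))
cv2.imwrite("pics/t3.png",b["image"][:,:,::-1])
W=cloud(a); Q=W[100:310,300:460]; im=a["image"][100:310,300:460].astype(int)
# panel front plane points
m=(abs(Q[...,0]-.605)<.03)&(abs(Q[...,1]-.12)<.1)&(Q[...,2]>.2)&(Q[...,2]<.37)
q=Q[m]; print(len(q),q.min(0),q.max(0))
f=q[abs(q[:,0]-np.median(q[:,0]))<.006]
cn=f.mean(0);N=np.linalg.svd(f-cn,full_matrices=False)[2]
print(cn,N[2]); ff=f[abs((f-cn)@N[2])<.003]; print(cv2.minAreaRect(ff[:,1:].astype(np.float32)*1000))
W=cloud(b)[230:310,240:340].reshape(-1,3); 
old=dict(np.load("top0.npz")); 
for nm,cam in(("old",old),("new",b)):
    W=cloud(cam)
    for k,(u0,v0,u1,v1,z0,z1) in dict(rack=(250,230,330,320,.038,.05),sq=(250,230,330,320,.105,.116),box=(100,260,230,370,.068,.08),caddy=(470,260,530,315,.05,.15)).items():
        q=W[v0:v1,u0:u1].reshape(-1,3);q=q[(q[:,2]>z0)&(q[:,2]<z1)]; print(nm,k,len(q),cv2.minAreaRect(q[:,:2].astype(np.float32)*1000) if len(q)>5 else 0)
E
```

```text
[  9.9  32.3   1.7  88.2 -46.3  76.5  29.6] [-0.88 -0.31 -0.67 -0.4  -0.41  0.2  -0.03]
2059 [0.57948339 0.02621908 0.24634972] [0.63479955 0.19750108 0.36979084]
[0.60478716 0.12552492 0.30264462] [ 9.99946953e-01 -7.54142153e-05  1.02998124e-02]
((122.84232330322266, 300.9162292480469), (112.53956604003906, 151.82838439941406), 86.56512451171875)
old rack 1615 ((604.4688720703125, 94.1562271118164), (119.83387756347656, 130.1229248046875), 14.054611206054688)
old sq 475 ((599.922119140625, 93.19793701171875), (76.69425201416016, 100.03508758544922), 14.04490852355957)
old box 6664 ((510.332275390625, 364.75164794921875), (173.92965698242188, 202.066162109375), 11.681962966918945)
old caddy 1557 ((558.2817993164062, -381.5075378417969), (94.1578140258789, 83.30876159667969), 6.268324375152588)
new rack 1005 ((604.6992797851562, 94.30621337890625), (120.59163665771484, 129.9202117919922), 14.176791191101074)
new sq 291 ((584.2070922851562, 98.47090148925781), (48.31803512573242, 81.74694061279297), 13.940444946289062)
new box 6681 ((510.23211669921875, 364.5064392089844), (174.12655639648438, 201.48318481445312), 11.526981353759766)
new caddy 1549 ((558.8588256835938, -381.78961181640625), (92.50200653076172, 84.25973510742188), 0.14295251667499542)
```

View pics/s3.png

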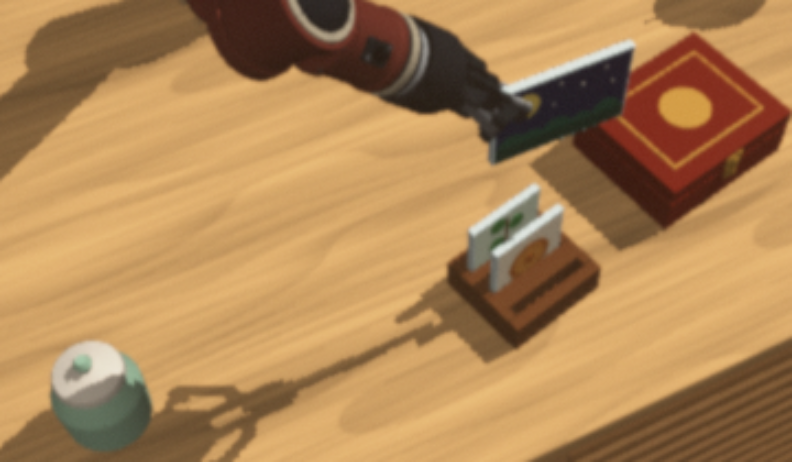

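View pics/t3.png

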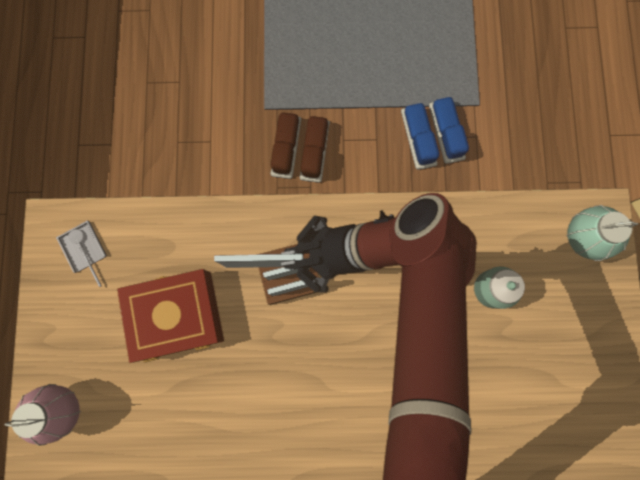

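Request:
step_arm(series=[[0, 0, 0, 0, 0, 0, 1], [0, 0, 0, 0, 0, 0, 1], [0, 0, 0, 0, 0, 0, 1], [0, 0, 0, 0, 0, 0, 1]])

```text
time_s: 9.52
ee_pos: [0.5994, -0.0445, 0.4388]
tool_rot: [[0.003, 1.0, -0.0], [0.708, -0.002, 0.706], [0.706, -0.003, -0.708]]
ft_force: [0.2, -0.2, -2.3]
grip_width: 0.0088
```

```bash
python3 - <<'E'
from rig import manip
from h import *
s=manip.read_state(); print(s["time_s"],s["ee_pos"],np.round(s["joint_vel"],2),s["grip_width"])
a=manip.camera("scene"); W=cloud(a)[100:310,300:460].reshape(-1,3)
q=W[(abs(W[:,0]-.605)<.006)&(W[:,2]>.2)&(W[:,2]<.37)&(W[:,1]>.03)&(W[:,1]<.2)]
ys=np.arange(.06,.19,.01); 
for f,nm in((np.min,"bottom"),(np.max,"top")):
    e=np.array([f(q[abs(q[:,1]-y)<.006][:,2]) for y in ys]); print(nm,e.round(3),np.degrees(np.arctan(np.polyfit(ys[4:],e[4:],1)[0])))
manip.hand_in()
E
```

```text
9.525 [ 0.59944092 -0.04447965  0.43877331] [ 0.08 -0.02 -0.01 -0.17 -0.1   0.07 -0.05] 0.008788974130066601
bottom [0.249 0.251 0.248 0.253 0.249 0.25  0.248 0.25  0.25  0.247 0.249 0.25
 0.248] -0.2554229291129396
top [0.356 0.351 0.351 0.351 0.353 0.353 0.352 0.352 0.351 0.352 0.351 0.351
 0.351] -0.8876772252067621
the job is handed in; nothing more can be done
```

I drew the moon print straight up out of its slot and gave it a quarter turn. It is now held still in the gripper at about 80 N, facing into the room. I handed the job in at about 9.5 s of the 38 s allowed.

- **Print:** the moon is at the top and the hills are along the bottom. The picture is level to within about 1° and its face points along world +x to within about 1°. The centre is about 30 cm up and the lower edge about 25 cm above the cabinet top.
- **Stand, box and caddy:** comparing top-camera depth before and after, the stand and box had moved less than 1 mm. The caddy also read less than 1 mm off in position.
- **Square prints:** in the scene picture they still stand upright in their slots. The arm partly hid them from the top camera, so I have no clean before-and-after measurement for them.

No check failed, but hand-in gave no verdict.

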